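# Post a spent injector through the sharps bin's spring flap

## Robot

A 6-joint arm with a two-finger parallel gripper is mounted at the origin on the work surface. World frame = base frame: x ahead of the robot, y to its left, z up, the work surface at z = 0. Lengths are in mm, angles in degrees, forces in N, time in s.
With the tool pointing down it reaches from about 325 to 925 mm from the base axis. Payload 3.1 kg.
Tool frame: the origin (TCP) lies between the finger pads; the fingertips stand 19 mm ahead of it and the grasp point (between the pads) is the TCP (r.finger_overhang is the distance from the TCP to the fingertips, in mm); z points along the fingers, y is the line along which they close (so a half turn about z gives the same grasp; the last joint's range is limited). The gripper opens to 85 mm and grips with 20 to 120 N. Pads are 22 mm wide; open, the fingers measure 114 mm over their backs; the gripper's body (76 mm by 85 mm) begins 54 mm behind the grasp point. The pads swing forward as they close: fully open they stand 13 mm farther back than shut.
Start: joints at [66.108, 12.427, 92.441, -0, 75.132, -6.429], TCP at [187.545, 596.21, 250.3] pointing down, gripper open.
Joint ranges: [-157.48, 157.48], [-44.54, 120.13], [17.64, 146.25], [-64.5, 244.5], [7.68, 150.69], [-147.95, 147.95]. Speed limits (degrees/s): [159.86, 159.86, 180, 180, 180, 180].

## Interface

Orientations are given as a 3x3 rotation matrix whose columns are the frame's x, y, z axes.
In Python, from rig import r, grip, kinematics, monitor, cams, finder gives the robot as it stands. Calls block until the motion is done:
- r.reach(position, orientation): joint-space move of the TCP to a pose.
- r.movel(position, velocity=150, ori=None, contact_N=None): straight line of the TCP; ori=None keeps the orientation; velocity is the mean speed in mm/s. With contact_N (N) it stops when the force on the tool has changed by that much, and returns True; else False.
- r.set_joints(angles): joint-space move.
- grip(opening, grasp_force=None): finger opening in mm; grasp_force is the grip in N (None keeps the last); returns when the fingers have stopped.
- r.hold(seconds).
- kinematics.inverse_kinematics(position, orientation): joint angles nearest the present ones, or None.
- monitor.get_obs(): the state.
- cams.read_camera(name): name is "side" or "top" or "wrist"; returns a dict with "pixels" (384x512x3 uint8, blue, green, red), "range_z" (384x512 float32, mm along the optical axis (not along the pixel's ray), 0 where there is no reading), "K" (3x3 intrinsics, pixels), "k1" (the pictures are not rectified: a ray, as slopes to the right and down, at radius r is drawn at 1 + k1 r^2 times it, then the intrinsics apply), "position" and "attitude" of the camera in the world; the wrist camera has in their place "tool_from_camera" (4x4, takes a point from camera to tool coordinates, whose origin is the TCP and whose axes are the flange's). Camera axes: x right, y down, z forward; pixel columns grow to the right and rows downward; lengths in mm; the calibration is good to about 2 mm. A picture is of the moment at which its call begins: read the wrist's pose just before it.
A pose or a line that the arm cannot do raises r.MotionError and nothing moves.
- r.sign_off(): hands the job in; it is judged then, once.
Trained networks look in a picture, given as the dict that the camera call returned (one of the last four; its "shot" number tells which), for a name from the list of things; names that differ only in an ending like _2 or _b are one class to them, and where a whole thing is asked for, a point or a joint stands for the part that bears it (a point fixed in the world has none). Each returns a list of dicts, best first, with "score" (0 to 1); they miss things now and then, are a little off and sometimes report something else, mostly with a low value. They report only what shows in the picture. A call takes as long as a camera call.
- finder.masks_of(picture, query): "mask" (384x512 bool, what is visible of it) and "bbox" ([left, top, right, bottom] in pixels, round what is visible of it).
The state is a dict: "t": time; "q": joint angles; "qvel": joint speeds; "joint_efforts": joint torques, N m; "ee_pos": TCP position; "tcp_rot": TCP orientation; "force": force on the tool from outside, world axes, zero at the start; "torque": the same for the moment, N m; "width": finger opening in mm; "grasp_force": force on a finger pad.
Only numpy, scipy, OpenCV 4.12 (cv2) and the standard library are available. Lean on these libraries where they do the work, as an engineer would, in place of code of your own. Each camera call takes 0.05 s, during which the arm holds its last target. There are 200 camera calls.

## Task

Pick up the spent injector (the standing one with the bare narrow nose, not the one with the broad cap) and, keeping it upright in the gripper, push its lower end down through the spring flap in the lid of the sharps bin. While it holds the flap open let it go so that it drops inside, then draw back so that the flap swings shut; leave the capped injector standing where it is.

Things in the scene. Friction and masses are not known exactly. Their poses are not given: they have to be found in the camera images.
- spent_mid (a point): Spent injector: upright white plastic cylinder, 26 mm diameter, 100 mm tall, flat foot, with a bare grey nose on top, 13 mm diameter, 16 mm long (116 mm in all, about 120 g). Stands loose at one end of a shallow aluminium tray (170 x 270 mm, floor 5 mm, rim 12 mm above the table). This point is on its axis half-way up, 58 mm above its foot, 42 mm below the nose. z points up along it.
- fresh_mid (a point): Unused injector, to be left alone: same white 26 mm cylinder, 84 mm tall, topped by a broad grey cap 32 mm in diameter and 32 mm tall (116 mm in all). Stands loose at the other end of the tray, 120 to 155 mm from the spent one, axis to axis. This point is on its axis half-way up, 58 mm above its foot.
- mouth (a point): Centre of the mouth in the flat lid of the yellow sharps bin, level with the lid's top, 200 mm above the table. Bin fixed, 150 (its x) x 176 mm (y); inner floor 195 mm below this point. Mouth 80 mm along x by 100 mm along y, lid 12 mm thick. Axes are the bin's: z up, x runs across the flap from its free edge (x = -37 mm) to its hinge (x = +39 mm, along y).
- flap (a joint): White plastic flap closing the mouth: 76 mm from hinge to free edge, 96 mm wide, 3 mm thick, its top 4 mm below the lid's top. 0 rad = shut (level); grows as the free edge swings down into the bin, 1.45 at most. Weak spring: under 1 N at 45 mm from the hinge pushes it open, the injector's weight is enough to slide on past it; shuts by itself when nothing holds it down.

How it is judged (in metres and radians):
On the way:
1. the spent injector, gripped by the fingers and upright, is pushed down through the mouth and holds the flap open (over 0.4 rad, its lower end at least 28 mm below the lid's top) (value of joint flap above 0.4 rad and z of spent_mid in the frame of mouth below 0.03 m and horizontal distance between spent_mid and mouth below 0.05 m and angle between spent_mid's own z axis and vertical below 0.35 rad and contact force between the fingers and spent above 0.5 N), for 0.1 s.
At the end, for the whole second after the job is handed in: The spent injector lies at rest inside the bin (its middle more than 80 mm below the lid), the flap is shut (within 0.12 rad), and the capped injector still stands upright within 30 mm of where it was (z of spent_mid in the frame of mouth below -0.08 m and x of spent_mid in the frame of mouth between -0.075 and 0.075 m and y of spent_mid in the frame of mouth between -0.085 and 0.085 m and height (world z) of spent_mid above 0 m and linear speed of spent below 0.05 m/s and value of joint flap below 0.12 rad and distance of fresh_mid from where it was at the start of the episode below 0.03 m and angle between fresh_mid's own z axis and vertical below 0.2 rad); the robot touches nothing.
It fails at once if the capped injector is moved more than 30 mm or tipped over (distance of fresh_mid from where it was at the start of the episode above 0.03 m or angle between fresh_mid's own z axis and vertical above 0.35 rad).
It also fails if it takes over 35 s, if anything falls off the work surface, if the arm or the gripper's body presses on something with over 40 N, if the wrist force passes 120 N, or if a joint passes its speed limit or range.

## Working session

There is one attempt and no reset: what is moved stays moved. The work goes in short steps, each a Python script; the robot and the scene stay as the last script left them, time stands still between calls to the robot, and variables do not carry over. Pictures are saved under pics/ and viewed, at most 10 in all, crops included, and the job is handed in when it is done.

```bash
mkdir -p pics; ls; cat > h.py <<'E'
import numpy as np, cv2
from rig import r, grip, kinematics, monitor, cams, finder
def cloud(p, mask=None):
    K=np.array(p["K"]);k1=p["k1"];z=p["range_z"]
    m=(z>0) if mask is None else (z>0)&mask
    v,u=np.nonzero(m)
    xy=cv2.undistortPoints(np.stack([u,v],1).astype(float).reshape(-1,1,2),K,np.array([k1,0,0,0.])).reshape(-1,2)
    P=np.c_[xy,np.ones(len(u))]*z[v,u][:,None]
    if "position" in p: return P@np.array(p["attitude"]).T+np.array(p["position"])
    return P
E
python3 - <<'E'
from h import *
ims=[]
for c in ("top","side"):
    p=cams.read_camera(c); im=p["pixels"].copy()
    print(c,p["position"],p["attitude"],p["k1"])
    for q,col in (("spent_mid",(0,0,255)),("fresh_mid",(0,255,0)),("flap",(255,0,0))):
        for d in finder.masks_of(p,q)[:3]:
            P=cloud(p,d["mask"])
            print(c,q,round(d["score"],2),d["bbox"],d["mask"].sum(),np.percentile(P,[2,50,98],axis=0).round(0).tolist() if len(P) else None)
            b=[int(x) for x in d["bbox"]];cv2.rectangle(im,b[:2],b[2:],col,1)
    ims.append(im)
    P=cloud(p); np.save(c+".npy",P)
    pass
cv2.imwrite("pics/a.png",cv2.resize(np.vstack(ims),(400,600)) if 0 else np.vstack(ims)[:, :] if 0 else cv2.resize(np.hstack(ims),(800,300)))
cv2.imwrite("pics/top.png",ims[0])
E
```

```text
pics
top [ 335.52237705  -40.9173183  1287.17438712] [[-0.00848987 -0.98148769  0.19133698]
 [-0.99989258  0.01061861  0.01010299]
 [-0.01194769 -0.19123066 -0.98147241]] 0.050887653334904144
top flap 0.62 [154.6, 174.1, 191.5, 204.2] 980 [[524.0, 151.0, 191.0], [560.0, 196.0, 197.0], [597.0, 243.0, 201.0]]
side [ 220.21047772 -838.74401591  850.02682834] [[ 0.92375261 -0.23022704  0.30606638]
 [-0.3828452  -0.57703825  0.72142665]
 [ 0.01052008 -0.7835958  -0.6211819 ]] 0.06069632500381846
side spent_mid 0.56 [290.4, 290.9, 307.0, 333.7] 542 [[528.0, -326.0, 2.0], [537.0, -321.0, 67.0], [564.0, -265.0, 120.0]]
side fresh_mid 0.69 [266.6, 236.4, 282.7, 285.7] 583 [[532.0, -196.0, -1.0], [544.0, -189.0, 77.0], [598.0, -56.0, 122.0]]
side fresh_mid 0.42 [290.1, 290.0, 304.6, 334.9] 527 [[528.0, -326.0, 4.0], [537.0, -321.0, 70.0], [553.0, -302.0, 120.0]]
side flap 0.6 [203.3, 118.2, 239.1, 141.4] 487 [[524.0, 156.0, 192.0], [561.0, 197.0, 195.0], [596.0, 241.0, 198.0]]
side flap 0.5 [265.3, 237.1, 280.4, 287.8] 567 [[532.0, -196.0, 4.0], [543.0, -189.0, 78.0], [560.0, -168.0, 122.0]]
```

View pics/a.png

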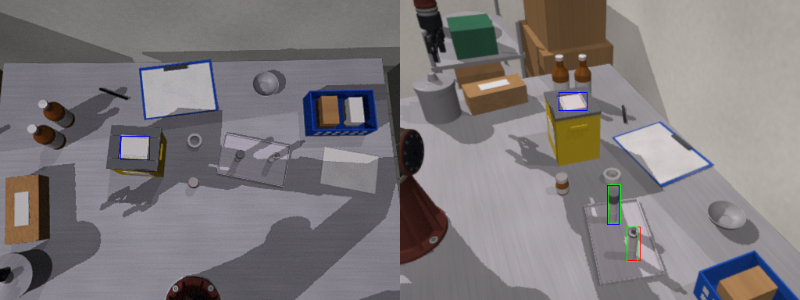

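The picture shows the bin at left-centre in the top view and the tray to its right. In the side view the spent injector is the near one, around (299,312) in full-size pixels, and the capped one is at (274,261). Next I fit the axes and look at the crops.

```bash
python3 - <<'E'
from h import *
from scipy.optimize import least_squares
crops=[]
for c in ("top","side"):
    p=cams.read_camera(c); P=cloud(p)
    for n,(cx,cy),R,zr in (("spent",(541,-316),13,(25,95)),("fresh",(547,-186),13,(25,80)),("nose",(541,-316),6.5,(103,114)),("cap",(547,-186),16,(90,112)),("topS",(541,-316),0,(113,125)),("topF",(547,-186),0,(112,125))):
        m=(np.hypot(P[:,0]-cx,P[:,1]-cy)<32)&(P[:,2]>zr[0])&(P[:,2]<zr[1]); Q=P[m]
        if len(Q)<5: print(c,n,len(Q)); continue
        if R==0: print(c,n,len(Q),Q.mean(0).round(1),np.ptp(Q,axis=0).round()); continue
        s=least_squares(lambda a:np.hypot(Q[:,0]-a[0],Q[:,1]-a[1])-R,[cx,cy],loss="soft_l1")
        print(c,n,len(Q),s.x.round(1),np.abs(s.fun).mean().round(1))
    lid=P[(abs(P[:,2]-200)<12)&(np.hypot(P[:,0]-560,P[:,1]-197)<135)]
    print(c,"lid",len(lid),cv2.minAreaRect(lid[:,:2].astype(np.float32)),np.median(lid[:,2]))
    d=finder.masks_of(p,"flap")
    F=cloud(p,d[0]["mask"]); print(c,"flap",cv2.minAreaRect(F[(F[:,2]>185)][:,:2].astype(np.float32)),F.mean(0).round(1))
    im=p["pixels"]
    a=(im[150:235,125:225] if c=="top" else im[105:215,180:265])
    b=(im[160:240,270:380] if c=="top" else im[225:365,230:340])
    crops+=[cv2.resize(x,(400,300),interpolation=cv2.INTER_CUBIC) for x in (a,b)]
cv2.imwrite("pics/b.png",np.vstack([np.hstack(crops[:2]),np.hstack(crops[2:])]))
E
```

```text
top spent 54 [ 543.6 -314.4] 0.5
top fresh 25 [ 548.8 -179.2] 0.4
top nose 45 [ 543.1 -313. ] 3.9
top cap 16 [ 548.9 -179.7] 0.2
top topS 16 [ 543.  -313.1  121.1] [12. 10. 10.]
top topF 84 [ 547.8 -178.6  121.3] [29. 29.  9.]
top lid 3625 ((559.3687744140625, 196.31570434570312), (175.73439025878906, 154.2463836669922), 85.72821807861328) 199.79265789131205
top flap ((560.009033203125, 196.2268829345703), (95.7291488647461, 75.54778289794922), 86.22460174560547) [559.7 196.  196.5]
side spent 281 [ 541.7 -312.5] 0.7
side fresh 196 [ 547.5 -179. ] 0.9
side nose 54 [ 541.5 -314.3] 2.9
side cap 106 [ 547.6 -179. ] 0.9
side topS 36 [ 540.7 -314.2  117.7] [13. 13.  9.]
side topF 152 [ 546.2 -182.5  119. ] [32. 33. 11.]
side lid 2263 ((558.4610595703125, 195.24281311035156), (181.314453125, 154.3801727294922), 85.50372314453125) 197.71905815805474
side flap ((559.8959350585938, 195.89268493652344), (104.1744613647461, 76.16048431396484), 84.88806915283203) [559.6 197.2 194.8]
```

View pics/b.png

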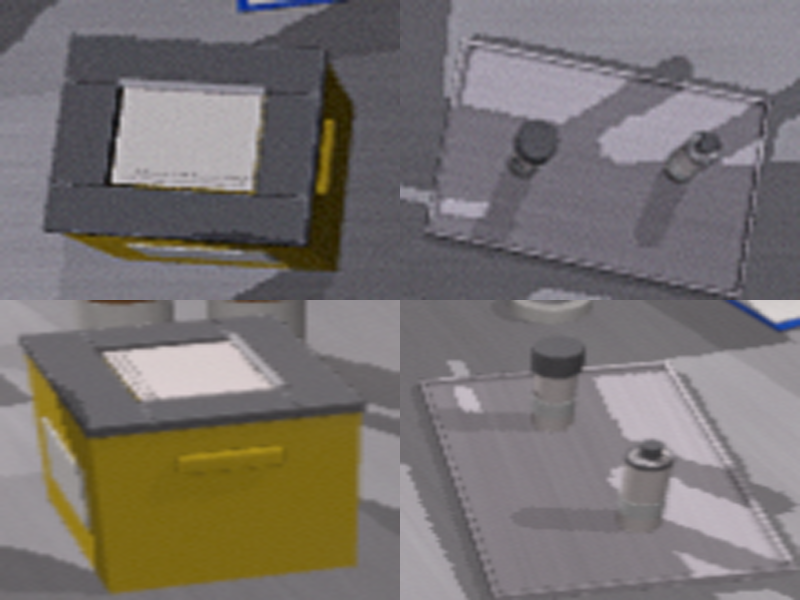

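The lid fits at about (559.5,196) with its top at about 200, and its size is right. The spent injector is at about (542.5,-313.5), which is 134 mm from the capped one and within the stated 120–155 mm. The bin's x axis is within 5° of ±world x. A wrist view from above should show which side the hinge is on, so I raise the arm and look there first.

```bash
cat >> h.py <<'E'
def down(ang):  # tool z down, tool y (closing) at world angle ang (deg)
    a=np.radians(ang); y=np.array([np.cos(a),np.sin(a),0]); z=np.array([0,0,-1.]); 
    return np.c_[np.cross(y,z),y,z]
def wcloud(p,o,mask=None):
    T=np.array(p["tool_from_camera"]); P=cloud(p,mask)@T[:3,:3].T+T[:3,3]
    return P@np.array(o["tcp_rot"]).T+np.array(o["ee_pos"])
E
python3 - <<'E'
from h import *
P=np.load("top.npy")
for n,b in (("route",(200,560,250,700)),("bin-far",(430,700,270,600)),("between",(420,680,-250,100))):
    m=(P[:,0]>b[0])&(P[:,0]<b[1])&(P[:,1]>b[2])&(P[:,1]<b[3]); print(n,P[m][:,2].max().round())
o=monitor.get_obs(); print(o["tcp_rot"],o["t"])
p0=np.array(o["ee_pos"]); p0[2]=420; r.movel(p0,velocity=300)
for ang in (-4.3,175.7):
    print(ang,kinematics.inverse_kinematics([500,196,420],down(ang)),kinematics.inverse_kinematics([542.5,-313.5,250],down(ang)))
p=cams.read_camera("wrist"); print(p["tool_from_camera"])
E
```

```text
route 206.0
bin-far 206.0
between 129.0
[[-9.53904692e-01  3.00109706e-01  4.63642584e-05]
 [ 3.00109709e-01  9.53904690e-01  7.31065760e-05]
 [-2.22870904e-05  8.36510699e-05 -9.99999996e-01]] 0.6
-4.3 [ 1.39157547e+01 -3.40421371e+00  9.14757848e+01 -2.54444375e-14
  9.19284289e+01  1.82157547e+01] [-3.64372169e+01  1.26273684e+01  9.22363096e+01 -2.54444375e-14
  7.51363219e+01 -3.21372169e+01]
175.7 None [-3.64372169e+01  1.26273684e+01  9.22363096e+01 -2.54444375e-14
  7.51363219e+01  1.47862783e+02]
[[-8.24093983e-04 -9.47692521e-01 -3.19183658e-01  8.23233101e+01]
 [ 9.99999067e-01 -4.33124634e-04 -1.29588163e-03  1.31667490e-01]
 [ 1.08985102e-03 -3.19184428e-01  9.47691993e-01 -1.24753060e+02]
 [ 0.00000000e+00  0.00000000e+00  0.00000000e+00  1.00000000e+00]]
```

```bash
python3 - <<'E'
from h import *
r.reach([560,215,360],down(-4.3))
o=monitor.get_obs(); p=cams.read_camera("wrist")
P=wcloud(p,o)
lid=P[(abs(P[:,2]-200)<8)&(np.hypot(P[:,0]-560,P[:,1]-197)<135)]
print("lid",len(lid),cv2.minAreaRect(lid[:,:2].astype(np.float32)),np.median(lid[:,2]))
d=finder.masks_of(p,"flap")
for e in d[:2]:
    F=wcloud(p,o,e["mask"]); print(e["score"],e["bbox"],cv2.minAreaRect(F[:,:2].astype(np.float32)),np.median(F,axis=0))
cv2.imwrite("pics/c.png",p["pixels"])
# world direction of image axes
A=np.array(o["tcp_rot"])@np.array(p["tool_from_camera"])[:3,:3]; print(A.round(2)); print(o["t"])
E
```

```text
lid 26579 ((558.5240478515625, 195.23028564453125), (176.5422821044922, 154.82415771484375), 85.39815521240234) 200.94098122536866
0.82 [215.5, 150.6, 296.1, 246.0] ((550.773681640625, 179.89366149902344), (128.92994689941406, 88.20328521728516), 85.28497314453125) [558.66668148 199.30494059 197.2944039 ]
0.45 [170.8, 101.4, 341.5, 280.8] ((554.7681884765625, 131.95008850097656), (312.87921142578125, 261.8421325683594), 85.41585540771484) [559.56718394 208.46794861 200.88706772]
[[ 1.   -0.07 -0.02]
 [-0.07 -0.94 -0.32]
 [ 0.    0.32 -0.95]]
3.3083
```

View pics/c.png

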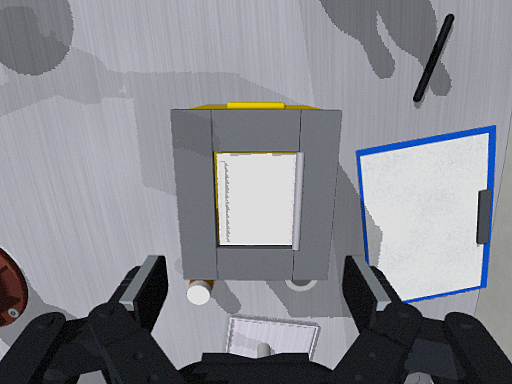

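The hinge bar is on the right of the picture at about (299,200), which is world +x. The open gap at the free edge is on the left at (216,200). So the bin's x axis is about world x, turned -4.5°. Next I go over the spent injector and check its position from near.

```bash
python3 - <<'E'
from h import *
from scipy.optimize import least_squares
r.reach([542.5,-313.5,240],down(-4.3))
o=monitor.get_obs(); p=cams.read_camera("wrist"); P=wcloud(p,o)
for n,R,zr,rad in (("body",13,(20,98),25),("nose",6.5,(108,118),14)):
    m=(np.hypot(P[:,0]-542.5,P[:,1]+313.5)<rad)&(P[:,2]>zr[0])&(P[:,2]<zr[1]); Q=P[m]
    s=least_squares(lambda a:np.hypot(Q[:,0]-a[0],Q[:,1]-a[1])-R,[542.5,-313.5],loss="soft_l1"); print(n,len(Q),s.x,np.abs(s.fun).mean())
m=(np.hypot(P[:,0]-542.5,P[:,1]+313.5)<14)&(P[:,2]>119); print("top",m.sum(),P[m].mean(0))
for q in ("spent_mid","fresh_mid"):
    for d in finder.masks_of(p,q)[:1]:
        F=wcloud(p,o,d["mask"]); print(q,d["score"],d["bbox"],np.median(F,axis=0))
cv2.imwrite("pics/d.png",p["pixels"]); print(o["t"],o["q"])
E
```

```text
body 411 [ 541.8178157  -313.76736894] 0.23288887954349397
nose 49 [ 541.87053845 -313.75061696] 0.15289749460931884
top 1711 [ 543.2231265  -303.00067066  282.20100796]
spent_mid 0.69 [235.9, 154.5, 271.5, 204.1] [ 542.75096338 -307.25798891  105.59080757]
fresh_mid 0.72 [224.5, 0.0, 271.1, 55.7] [ 547.57241261 -183.84119759  121.82542184]
5.3667 [-3.63431702e+01  1.30686886e+01  9.27593099e+01  2.71618596e-02
  7.41337181e+01 -3.21296690e+01]
```

View pics/d.png

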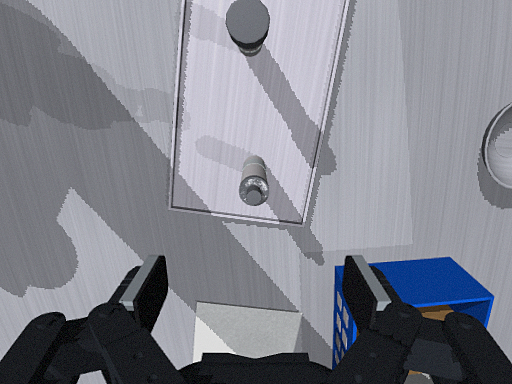

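The spent injector with the bare nose is at (254,185), the capped one is at (248,25), and the blue crate at lower right is clear of the descent. The fit gives the axis at (541.8,-313.8), so I grasp there.

```bash
python3 - <<'E'
from h import *
r.movel([541.8,-313.8,87],velocity=120,contact_N=6) and print("contact")
grip(15,grasp_force=40)
o=monitor.get_obs(); print(o["width"],o["grasp_force"],o["ee_pos"])
r.movel([541.8,-313.8,160],velocity=100); r.movel([541.8,-313.8,360],velocity=250)
o=monitor.get_obs(); print(o["width"],o["grasp_force"],o["ee_pos"],o["force"],o["t"])
q=kinematics.inverse_kinematics([551.3,196.4,360],down(-4.5)); print(q)
r.reach([551.3,196.4,360],down(-4.5))
r.hold(0.3)
o=monitor.get_obs(); print(o["width"],o["ee_pos"],o["t"])
p=cams.read_camera("wrist"); cv2.imwrite("pics/e1.png",p["pixels"])
p=cams.read_camera("side"); P=cloud(p)
m=(np.hypot(P[:,0]-551,P[:,1]-196)<40)&(P[:,2]>265)&(P[:,2]<340); Q=P[m]
for z in range(265,340,12):
    k=Q[abs(Q[:,2]-z)<6]; print(z,len(k),k.mean(0).round(1) if len(k) else "")
cv2.imwrite("pics/e.png",cv2.resize(p["pixels"][40:220,140:320],(600,600)))
E
```

```text
25.115559102822957 39.24752712249756 [ 542.04693426 -313.95725      87.3144289 ]
25.070913696663233 39.277809262275696 [ 541.01031445 -313.23615699  357.45166798] [-0.69091796  0.22390444 -1.61976642] 9.35
[ 1.27388312e+01  3.70889275e+00  9.05293313e+01 -2.54444375e-14
  8.57617760e+01  1.72388312e+01]
25.092635071225647 [551.5655616  195.78568177 359.97375683] 11.5
265 0 
277 23 [550.2 188.1 279.6]
289 46 [549.2 188.9 289. ]
301 45 [549.6 187.2 301.1]
313 53 [548.4 187.5 313.3]
325 45 [549.  187.3 325.2]
337 35 [549.4 187.3 335.7]
```

View pics/e.png

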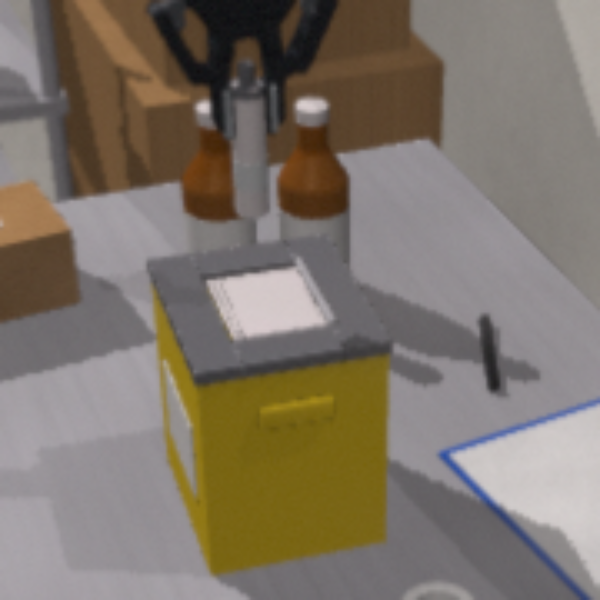

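The injector hangs upright between the pads, in line with the mouth, and its foot is at about z = 278. Now I push it through the flap, check that it holds, and release.

```bash
python3 - <<'E'
from h import *
r.movel([551.3,196.4,290],velocity=120)
f0=np.array(monitor.get_obs()["force"])
hit=r.movel([551.3,196.4,232],velocity=60,contact_N=15)
r.hold(0.4)
o=monitor.get_obs(); print(hit,o["width"],o["grasp_force"],o["ee_pos"],np.array(o["force"])-f0,o["t"])
p=cams.read_camera("side"); cv2.imwrite("pics/f.png",cv2.resize(p["pixels"][60:200,160:300],(600,600)))
E
```

```text
False 24.857532265561577 39.28894221782684 [551.52247892 196.43610459 232.32478628] [ 0.47752764  1.86722142 -0.12875166] 13.85
```

View pics/f.png

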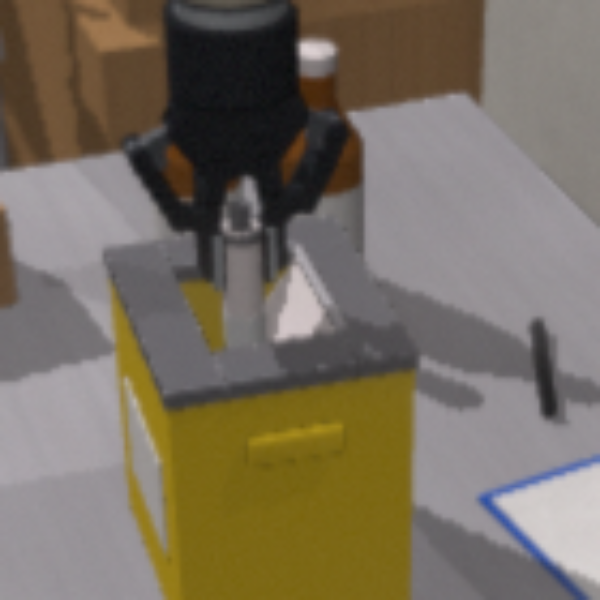

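The injector is upright in the mouth at about (242,290), still gripped, and holds the flap well open (the white flap slopes down at (300,310)). I release it and draw back.

```bash
python3 - <<'E'
from h import *
grip(52); r.hold(0.5)
r.movel([551.3,196.4,300],velocity=150); r.movel([551.3,196.4,400],velocity=250)
r.reach([480,0,400],down(-4.5)); r.hold(0.5)
o=monitor.get_obs(); print(o["width"],o["t"],o["force"])
p=cams.read_camera("side"); P=cloud(p)
F=P[np.hypot(P[:,0]-560,P[:,1]-196)<28]; print("flap z",np.percentile(F[:,2],[2,50,98]))
m=(np.hypot(P[:,0]-547.5,P[:,1]+179)<25)&(P[:,2]>90)&(P[:,2]<112); print("cap",m.sum(),P[m].mean(0))
m=(np.hypot(P[:,0]-541.8,P[:,1]+313.8)<25)&(P[:,2]>30); print("left at spent spot",m.sum())
cv2.imwrite("pics/g.png",p["pixels"])
E
```

```text
52.15747124065052 17.275 [ 0.10019756 -0.25405323  0.14024287]
flap z [191.93158589 194.64232414 196.79924788]
cap 103 [ 542.36145275 -189.93495449  101.68335434]
left at spent spot 0
```

View pics/g.png

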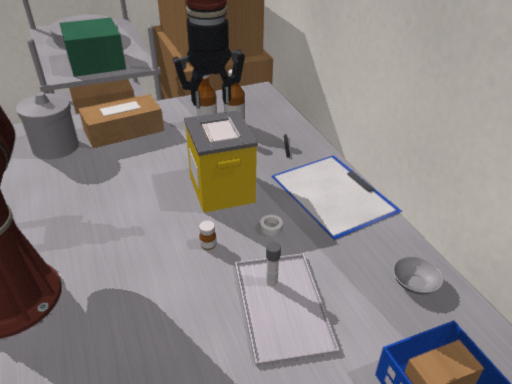

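The flap is shut level at (221,130), the capped injector stands at (273,265), and the spent one is nowhere outside the bin. The arm appears nearer the bin than I ordered, so I check its pose before handing in.

```bash
python3 - <<'E'
from h import *
o=monitor.get_obs(); print(o["ee_pos"],o["q"],o["t"])
p=cams.read_camera("side"); K=np.array(p["K"]); c=np.array(p["attitude"]).T@(np.array(o["ee_pos"])-p["position"]); print((K@c/c[2])[:2])
if o["ee_pos"][2]>380 and np.abs(o["qvel"]).max()<1: print(r.sign_off())
E
```

```text
[4.80092120e+02 2.21628519e-01 4.00038176e+02] [-8.35756059e+00 -1.05688487e+01  9.99785786e+01  1.55256328e-04
  9.05859564e+01 -3.88420086e+00] 17.325
[211.05102929  97.13844114]
the job is handed in; nothing more can be done
None
```

The job is handed in at about 17 s: the spent injector was released through the open flap and is nowhere outside the bin, the flap is shut, the capped injector still stands in the tray, and the arm is clear; I did not see inside the bin, and no verdict was returned.

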